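# Clamp the green tumbler in the spring nest

## Task

Clamp the green tumbler upright in the spring nest for inspection: with the tumbler held over the two posts, press the blue sprung jaw back, lower the tumbler into the opened gap until it stands on the base plate, and let go so that the jaw holds it against both posts. Leave the white tumbler standing where it is.

Things in the scene. Friction and masses are not known exactly. Their poses are not given: they have to be found in the camera images.
- green_center (a point): Green straight-sided open plastic tumbler, 54 mm in diameter, 110 mm tall, about 120 g, upright on the bench (z = 0). The point is its centre, 55 mm above its underside. Grip it firmly (40 N) across its diameter, 30 mm below the rim, fingers closing along the seat's x axis to stay clear of jaw and posts.
- white_center (a point): White tumbler of the same shape and size, a bystander. The point is its centre, 55 mm above its underside.
- seat (a point): Spot on the nest's 12 mm base plate (top face, 12 mm above the bench) where the centre of the tumbler's underside belongs. z up; the jaw is pressed back along +y. Two black posts (16 mm diameter, 30 mm tall above the plate) at x = -22 and 22, y = -27 mm; the seated tumbler touches both. Grey spring housing behind the jaw, front at y = 81 mm, 46 mm tall above the plate.
- jaw (a joint): How far the blue jaw (upright plate, 60 mm wide, top 85 mm above the base plate) is pressed back, 0 to 0.06 m; face at seat y = -7 mm at 0, +27 mm (0.034) on a seated tumbler. Light spring, 2 to 4.5 N, closes at once. Start with tumbler at seat y = -62 mm, underside 42 mm above the plate (over posts, below jaw top), push to y = +14 mm, lower.
There are look-alikes about, which are no part of the job. What is shaped like the part that bears green_center but orange or red is not meant.

How it is judged:
By the outcome, as a careful person would: the job done as asked, in the order asked, and still so for the second after the job is handed in, with the robot touching nothing.
It also fails if it takes over 42 s, if anything falls off the work surface, if the arm or the gripper's body presses on something with over 40 N, if the wrist force passes 120 N, or if a joint passes its speed limit or range.

## Robot

A 6-joint arm with a two-finger parallel gripper is mounted at the origin on the work surface. World frame = base frame: x ahead of the robot, y to its left, z up, the work surface at z = 0. Lengths are in mm, angles in rad, forces in N, time in s.
With the tool pointing down it reaches from about 275 to 1000 mm from the base axis. Payload 8.4 kg.
Tool frame: the origin (TCP) lies on the centre line of the jaws, within the pads' length; the fingertips stand r.tip_reach ahead of it and the grasp point (between the pads) lies 11 mm behind it (r.tip_reach is the distance from the TCP to the fingertips, in mm); z points along the fingers, y is the line along which they close (so a half turn about z gives the same grasp; the last joint's range is limited). The gripper opens to 85 mm and grips with 20 to 120 N. Pads are 22 mm wide; open, the fingers measure 114 mm over their backs; the gripper's body (76 mm by 85 mm) begins 54 mm behind the grasp point. The pads swing forward as they close: fully open they stand 13 mm farther back than shut.
Start: joints at [1.257, 0.353, 1.633, -0, 1.155, -0.002], TCP at [191.731, 594.867, 239.281] pointing down, gripper open.
Joint ranges: [-2.63, 2.63], [-0.92, 2.1], [0.06, 2.66], [-1.3, 4.44], [0, 2.69], [-3.02, 3.02]. Speed limits (rad/s): [2.22, 2.22, 2.79, 3.14, 3.14, 3.14].

## Interface

Orientations are given as [roll, pitch, yaw] about the fixed x, y, z axes, in that order (R = Rz(yaw) Ry(pitch) Rx(roll)).
In Python, from rig import r gives the robot as it stands.
- The arm moves only by the tool carry_out, never from a script. Its argument "targets" is a list of rows, each an object with "dp": the shift along the tool's x, y, z in mm, a list of three; "yaw": the turn about the tool's z in degrees. A call has 1 to 12 rows; each row is the pose to reach, as a shift and turn from the pose commanded when the call began, along the tool's axes at that moment; what a row does not reach only later rows make up. A row lasts 1/8 s, in which the tool goes at most 62.5 mm and 10.7 degrees, less where a joint would pass 70% of its speed; a pose out of reach is approached as far as the arm can. A call with a gripper value outside its range is refused whole. "fingers" is the opening, from -1 (shut) to 1 (fully open), so that 0 is half open, set as the call begins (left out, the last holds). The fingers move at their own pace and stop on an object; "grip_force" is the grip in N (left out, the last holds). Time passes only in rows, so rows that repeat a pose let the fingers close. It gives the time, the measured TCP pose, the force, the opening and the grip force at its end, in the units of the state.
- r.sense(): the state, without advancing time (a new reading comes with each control period).
- r.grab_frame(name): name is "side" or "top"; returns the picture (480x640x3 uint8, red, green, blue); there is no depth.
- r.get_calibration(name): a dict with "fx", "fy", "cx", "cy" (pixels), "dist_coeffs" ([k1, k2, p1, p2, k3] as OpenCV has them; the pictures are not rectified), "rvec" (rotation vector, rad) and "tvec" (3), from world to camera coordinates, as OpenCV has them. Camera axes: x right, y down, z forward; pixel columns grow to the right and rows downward; lengths in mm; the calibration is good to about 2 mm. A picture is of the moment at which its call begins. get_calibration takes no time and is no camera call.
- r.sign_off(): hands the job in; it is judged then, once.
The state is a dict: "clock": time; "qpos": joint angles; "qvel": joint speeds; "joint_efforts": joint torques, N m; "eef_pos": TCP position; "tcp_rot": TCP orientation; "contact_force": force on the tool from outside, world axes, zero at the start; "wrist_torque": the same for the moment, N m; "opening": opening from 0.0 (shut) to 1.0 (fully open); "grasp_force": force on a finger pad.
Only numpy, scipy, OpenCV 4.12 (cv2) and the standard library are available. Lean on these libraries where they do the work, as an engineer would, in place of code of your own. Each camera call takes 0.05 s, during which the arm holds its last target. There are 200 camera calls.

## Working session

There is one attempt and no reset: what is moved stays moved. The work goes in short steps, Python scripts to look and compute and a tool call to move; the robot and the scene stay as the last step left them, time stands still between calls to the robot, and variables do not carry over. Pictures are saved under pics/ and viewed, at most 10 in all, crops included, and the job is handed in when it is done.

Besides the shell and the picture viewer there is one more tool, called after "Call:" in YAML: its name, and indented under it one key for each argument. carry_out: Moves the arm, as the interface text tells. Its arguments: {"type":"object","properties":{"targets":{"type":"array","items":{"type":"object","properties":{"dp":{"type":"array","items":{"type":"number"}},"yaw":{"type":"number"}}}},"fingers":{"type":"number"},"grip_force":{"type":"number"}},"required":["targets"]}

```bash
mkdir -p pics; python3 - <<'E'
from rig import r
import cv2
for n in("top","side"):
    cv2.imwrite(f"pics/{n}0.png",r.grab_frame(n)[:,:,::-1]); print(n,r.get_calibration(n))
s=r.sense();print(s["eef_pos"],s["tcp_rot"],s["opening"],r.tip_reach,s["clock"])
E
```

```text
top {'fx': 520.8702672039465, 'fy': 520.8702672039465, 'cx': 324.3825986961289, 'cy': 244.49733654303162, 'dist_coeffs': array([-0.14725581,  0.        ,  0.        ,  0.        ,  0.        ]), 'rvec': array([ 1.96174396, -2.24561993,  0.24825074]), 'tvec': array([ -3.43314446, 512.89972383, 775.74813433])}
side {'fx': 511.2755375941571, 'fy': 511.2755375941571, 'cx': 318.0605854348489, 'cy': 244.81402967046697, 'dist_coeffs': array([0.02984761, 0.        , 0.        , 0.        , 0.        ]), 'rvec': array([ 0.75755806, -2.42928208,  1.33956197]), 'tvec': array([364.28128377, 248.51441047, 652.20227614])}
[191.58121074 594.47002562 238.64390517] [-3.14036631e+00 -1.61344721e-05  2.82979599e+00] 1.0009030007593374 8.0 0.1
```

View pics/top0.png

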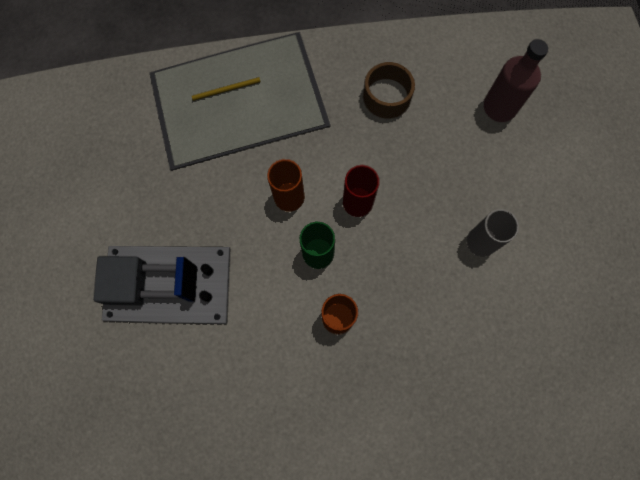

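View pics/side0.png

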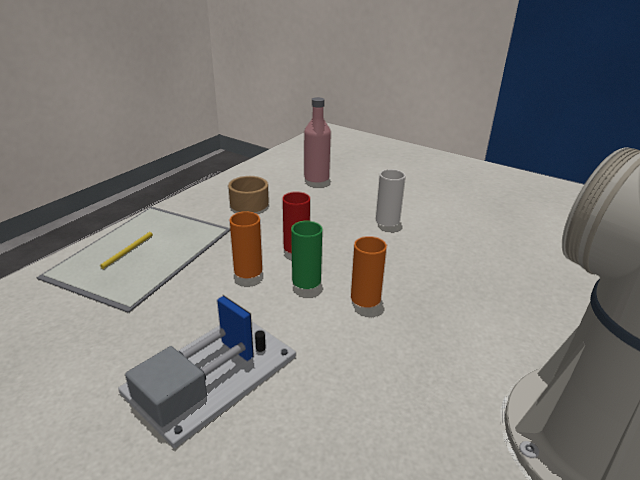

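```bash
cat > h.py <<'E'
import cv2,numpy as np
from rig import r
C={n:r.get_calibration(n) for n in("top","side")}
def K(n):
    c=C[n];return np.array([[c["fx"],0,c["cx"]],[0,c["fy"],c["cy"]],[0,0,1.]])
def proj(n,P):
    c=C[n];return cv2.projectPoints(np.atleast_2d(np.float64(P)),c["rvec"],c["tvec"],K(n),c["dist_coeffs"])[0][:,0]
def back(n,px,z):
    c=C[n];R=cv2.Rodrigues(c["rvec"])[0];u=cv2.undistortPoints(np.float64([[px]]),K(n),c["dist_coeffs"])[0,0]
    d=R.T@[u[0],u[1],1];o=-R.T@c["tvec"];return o+d*(z-o[2])/d[2]
t=np.linspace(0,2*np.pi,60)
def cyl(n,x,y,zb=0,rad=27,h=110):
    P=[[x+rad*np.cos(a),y+rad*np.sin(a),z] for z in(zb,zb+h) for a in t]
    return cv2.convexHull(proj(n,P).astype(np.float32))
def green(n,im):
    h=cv2.cvtColor(im,cv2.COLOR_RGB2HSV);m=cv2.inRange(h,(45,100,20),(85,255,255))
    k,l,s,_=cv2.connectedComponentsWithStats(m);i=1+np.argmax(s[1:,4]);return (l==i).astype(np.uint8),s[i]
def mask(hull,S=4):
    m=np.zeros((480*S,640*S),np.uint8);cv2.fillPoly(m,[np.round(hull*S).astype(np.int32)],1)
    return cv2.resize(m.astype(np.float32),(640,480),interpolation=cv2.INTER_AREA)
E
python3 - <<'E'
from h import *
from scipy.optimize import minimize
G={}
for n in C:
    im=cv2.cvtColor(cv2.imread(f"pics/{n}0.png"),cv2.COLOR_BGR2RGB);G[n],s=green(n,im);print(n,s)
def cost(p,ns): return sum(np.abs(mask(cyl(n,*p))-G[n]).sum()/G[n].sum() for n in ns)
x0=back("top",(317,238),110)[:2];print(x0)
for ns in(["top"],["side"],["top","side"]):
    q=minimize(cost,x0,args=(ns,),method="Nelder-Mead",options=dict(initial_simplex=[x0,x0+[6,0],x0+[0,6]]));print(ns,q.x,q.fun)
T=cv2.imread("pics/top0.png");S=cv2.imread("pics/side0.png")
a=cv2.convertScaleAbs(cv2.resize(T[235:335,85:245],(800,500),interpolation=cv2.INTER_CUBIC),alpha=2);cv2.imwrite("pics/nt.png",a)
a=cv2.resize(S[285:450,110:310],(720,594),interpolation=cv2.INTER_CUBIC);cv2.imwrite("pics/ns.png",a)
a=np.hstack([cv2.resize(cv2.convertScaleAbs(T[150:340,260:390],alpha=2),(390,570)),cv2.resize(S[180:320,220:400],(400,570))]);cv2.imwrite("pics/cups.png",a)
E
```

```text
top [300 222  35  35 532]
side [ 291  221   31   68 1899]
[507.35188429 -61.24948766]
['top'] [506.14598315 -61.27676465] 1.637218045112782
['side'] [505.5603575  -59.29852178] 0.07155081621906266
['top', 'side'] [506.39517329 -61.36587041] 1.716479439119125
```

View pics/nt.png

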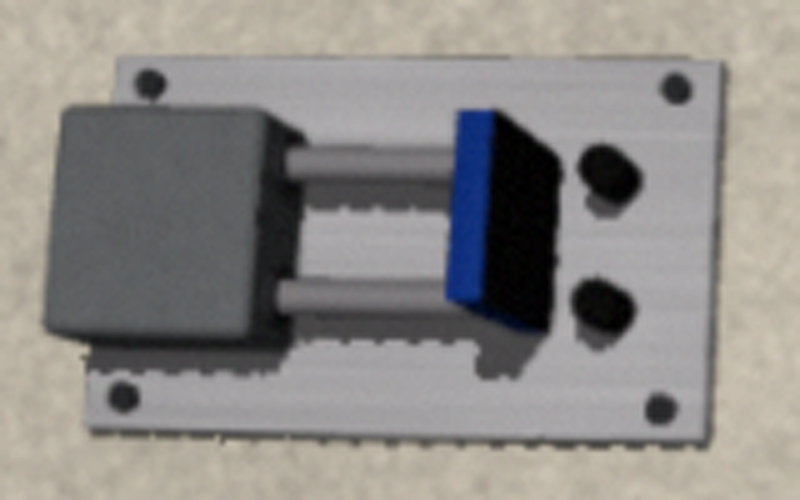

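View pics/ns.png

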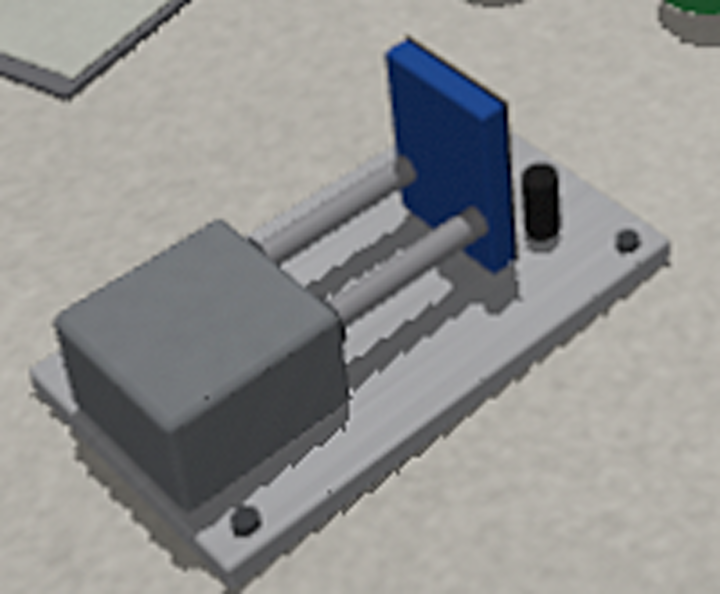

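View pics/cups.png

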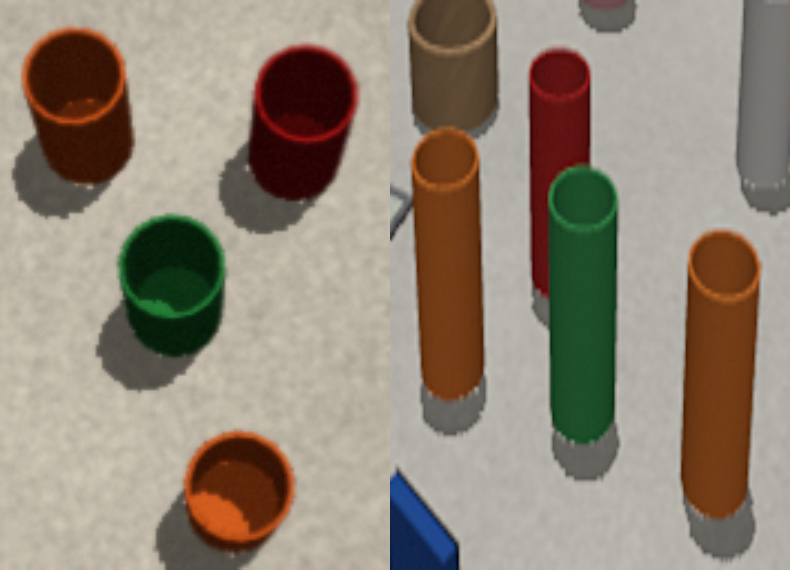

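Candidates, as top-image pixels: orange (287,185), orange (340,314), red (361,190), green (318,245). The crop confirms that only (318,245), or side (307,255), is green, so that one is the target. The white tumbler at (495,233) stays put. The nest's jaw faces right in the top image, with the posts at about (205,268) and (204,295).

```bash
python3 - <<'E'
from h import *
from scipy.optimize import minimize,least_squares
G={}
for n in C:
    h=cv2.cvtColor(cv2.imread(f"pics/{n}0.png"),cv2.COLOR_BGR2HSV)
    m=cv2.inRange(h,(45,90,8),(85,255,255));k,l,s,_=cv2.connectedComponentsWithStats(m);i=1+np.argmax(s[1:,4]);G[n]=(l==i).astype(np.uint8);print(s[i])
def cost(p,ns): return sum(np.abs(mask(cyl(n,*p))-G[n]).sum()/G[n].sum() for n in ns)
x0=np.array([506,-60.])
for ns in(["top"],["side"],["top","side"]):
    q=minimize(cost,x0,args=(ns,),method="Nelder-Mead",options=dict(initial_simplex=[x0,x0+[6,0],x0+[0,6]]));print(ns,q.x,q.fun)
T=lambda p:(85+(p[0]+.5)/5-.5,235+(p[1]+.5)/5-.5)
S=lambda p:(110+(p[0]+.5)/3.6-.5,285+(p[1]+.5)/3.6-.5)
A=back("top",T((497,110)),97);B=back("top",T((487,303)),97);print("jaw top",A,B,np.linalg.norm(A-B))
p1=back("top",T((602,165)),42);p2=back("top",T((595,300)),42);print("posts",p1,p2,np.linalg.norm(p1-p2))
for b in((150,84),(676,89),(124,398),(660,409)): print("bolt",back("top",T(b),13))
for s,z in(((541,172),42),((541,236),12),((408,38),97),((508,103),97),((627,240),13),((245,520),13)): print("side",s,back("side",S(s),z))
print("whiteT",back("top",(501,226),110),"whiteS",back("side",(391,175),110))
E
```

```text
[ 300  222   35   47 1312]
[ 291  221   31   68 1899]
['top'] [506.34592199 -61.3621645 ] 0.06974085365853659
['side'] [505.50995541 -59.25565052] 0.07135334386519221
['top', 'side'] [506.42089653 -60.68100357] 0.14897417727879886
jaw top [509.01901719 144.45314733  97.        ] [450.06920368 152.21322688  97.        ] 59.45838332295501
posts [499.24836335 125.09275996  42.        ] [455.45619621 131.25922155  42.        ] 44.224191926979486
bolt [554.5525433  287.37886417  13.        ]
bolt [528.08719093 103.78420288  13.        ]
bolt [447.14392156 302.30645464  13.        ]
bolt [421.09966981 119.26778704  13.        ]
side (541, 172) [454.01143447 131.83351289  42.        ]
side (541, 236) [451.48708435 136.81423865  12.        ]
side (408, 38) [506.14294124 147.40062199  97.        ]
side (508, 103) [448.20064069 154.85486039  97.        ]
side (627, 240) [420.55132942 119.15374377  13.        ]
side (245, 520) [446.54610584 302.04224931  13.        ]
whiteT [ 488.28002329 -343.25915328  110.        ] whiteS [ 486.92629692 -334.52439821  110.        ]
```

Call:
carry_out:
  targets:
    - {"dp":[-500,-527,0],"yaw":80.2}
    - {"dp":[-500,-527,0],"yaw":80.2}
    - {"dp":[-500,-527,0],"yaw":80.2}
    - {"dp":[-500,-527,0],"yaw":80.2}
    - {"dp":[-500,-527,0],"yaw":80.2}
    - {"dp":[-500,-527,0],"yaw":80.2}
    - {"dp":[-500,-527,0],"yaw":80.2}
    - {"dp":[-500,-527,0],"yaw":80.2}
    - {"dp":[-500,-527,0],"yaw":80.2}
    - {"dp":[-500,-527,0],"yaw":80.2}
    - {"dp":[-500,-527,0],"yaw":80.2}
    - {"dp":[-500,-527,0],"yaw":80.2}
  fingers: 1
  grip_force: 40

```text
clock: 1.6
eef_pos: [506.7, -62.8, 239.1]
tcp_rot: [3.141, 0.0, 1.428]
contact_force: [0.3, 0.2, -0.1]
opening: 1.001
grasp_force: 0.0
```

Call:
carry_out:
  targets:
    - {"dp":[0,0,60]}
    - {"dp":[0,0,100]}
    - {"dp":[0,0,100]}
    - {"dp":[0,0,100]}

```text
schema error: expected keys dp, yaw
```

```bash
python3 - <<'E'
from h import *
for n in C: cv2.imwrite(f"pics/{n}1.png",r.grab_frame(n)[:,:,::-1])
s=r.sense();print(s["eef_pos"],s["tcp_rot"],s["clock"],s["qpos"])
a=np.hstack([cv2.resize(cv2.convertScaleAbs(cv2.imread("pics/top1.png")[140:340,250:390],alpha=2),(399,570)),cv2.resize(cv2.imread("pics/side1.png")[130:320,220:400],(400,570))]);cv2.imwrite("pics/g1.png",a)
E
```

```text
[507.222156   -63.21441652 239.03530046] [3.14098909e+00 7.76337876e-04 1.42672006e+00] 1.7 [-1.26408682e-01  1.75473922e-01  1.87409407e+00 -8.86834940e-04
  1.09143507e+00  1.80761349e-02]
```

View pics/g1.png

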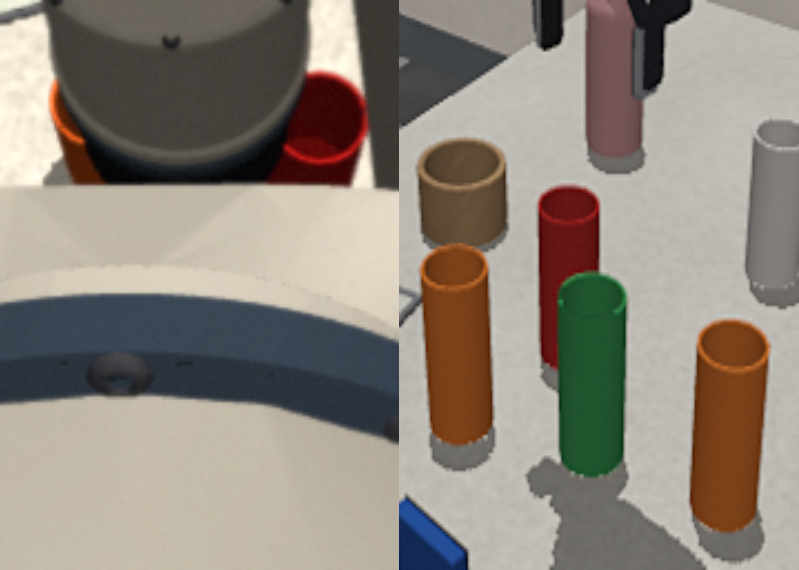

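The arm hides the tumbler in the top view. The side view shows green undisturbed below the open fingers, at about crop (592,380). I'll go down part of the way and re-read the pose.

Call:
carry_out:
  targets:
    - {"dp":[0,0,50],"yaw":0}
    - {"dp":[0,0,90],"yaw":0}
    - {"dp":[0,0,100],"yaw":0}
    - {"dp":[0,0,100],"yaw":0}
    - {"dp":[0,0,100],"yaw":0}
    - {"dp":[0,0,100],"yaw":0}

```text
clock: 2.45
eef_pos: [506.8, -60.1, 140.6]
tcp_rot: [3.139, -0.0, 1.43]
contact_force: [-0.1, 1.4, 0.2]
opening: 1.0
grasp_force: 0.0
```

Call:
carry_out:
  targets:
    - {"dp":[0,0,25],"yaw":0}
    - {"dp":[0,0,50],"yaw":0}
    - {"dp":[0,0,65],"yaw":0}
    - {"dp":[0,0,71],"yaw":0}
    - {"dp":[0,0,71],"yaw":0}
    - {"dp":[0,0,71],"yaw":0}

```text
clock: 3.2
eef_pos: [506.6, -60.2, 69.0]
tcp_rot: [3.14, -0.0, 1.43]
contact_force: [-0.2, -1.0, 0.8]
opening: 0.998
grasp_force: 0.0
```

Call:
carry_out:
  targets:
    - {"dp":[0,0,0],"yaw":0}
    - {"dp":[0,0,0],"yaw":0}
    - {"dp":[0,0,0],"yaw":0}
    - {"dp":[0,0,0],"yaw":0}
    - {"dp":[0,0,0],"yaw":0}
    - {"dp":[0,0,0],"yaw":0}
    - {"dp":[0,0,0],"yaw":0}
    - {"dp":[0,0,0],"yaw":0}
  fingers: -1
  grip_force: 40

```text
clock: 4.2
eef_pos: [506.4, -60.1, 68.9]
tcp_rot: [3.141, -0.0, 1.43]
contact_force: [-0.2, 0.6, 5.8]
opening: 0.621
grasp_force: 40.8
```

Call:
carry_out:
  targets:
    - {"dp":[0,0,-20],"yaw":0}
    - {"dp":[0,0,-45],"yaw":0}
    - {"dp":[0,0,-56],"yaw":0}
    - {"dp":[20,-8,-56],"yaw":0}
    - {"dp":[55,-21,-56],"yaw":0}
    - {"dp":[95,-36,-56],"yaw":0}
    - {"dp":[130,-50,-56],"yaw":0}
    - {"dp":[148,-56.3,-55],"yaw":0}
    - {"dp":[148,-56.3,-54],"yaw":0}
    - {"dp":[148,-56.3,-54],"yaw":0}
    - {"dp":[148,-56.3,-54],"yaw":0}

```text
clock: 5.58
eef_pos: [471.1, 93.6, 122.2]
tcp_rot: [-3.141, 0.0, 1.429]
contact_force: [0.5, 0.2, -0.5]
opening: 0.625
grasp_force: 42.3
```

```bash
python3 - <<'E'
from h import *
from scipy.optimize import minimize
I={n:r.grab_frame(n) for n in C}
s=r.sense();print(s["eef_pos"],s["tcp_rot"],s["clock"],s["grasp_force"],s["opening"])
im=cv2.cvtColor(I["side"],cv2.COLOR_RGB2BGR)
h=cv2.cvtColor(im,cv2.COLOR_BGR2HSV);m=cv2.inRange(h,(45,90,8),(85,255,255))
e=s["eef_pos"]
hull=cyl("side",e[0],e[1],54);seat=cyl("side",480.3,155.5,12)
cv2.polylines(im,[np.int32(hull)],True,(255,0,255),1);cv2.polylines(im,[np.int32(seat)],True,(0,255,255),1)
a=cv2.resize(im[160:450,110:400],(590,590));cv2.imwrite("pics/h2.png",a)
E
```

```text
[471.12785527  93.68610005 122.25234563] [3.14159243e+00 7.77127839e-05 1.42899580e+00] 5.675 42.33030293136835 0.6240965225797739
```

View pics/h2.png

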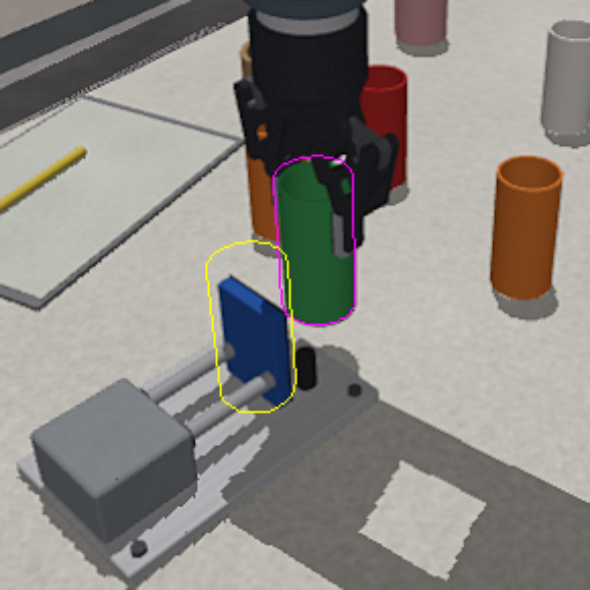

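The held tumbler matches its predicted outline (crop (318,240), underside at about z=54), and it is in front of the jaw and above the posts. Now I'll push the jaw back.

Call:
carry_out:
  targets:
    - {"dp":[8,0.4,0],"yaw":0}
    - {"dp":[17,0.4,0],"yaw":0}
    - {"dp":[26,0.4,0],"yaw":0}
    - {"dp":[35,0.4,0],"yaw":0}
    - {"dp":[44,0.4,0],"yaw":0}
    - {"dp":[53,0.4,0],"yaw":0}
    - {"dp":[62,0.4,0],"yaw":0}
    - {"dp":[70,0.4,0],"yaw":0}
    - {"dp":[76,0.4,0],"yaw":0}
    - {"dp":[76,0.4,0],"yaw":0}
    - {"dp":[76,0.4,0],"yaw":0}

```text
clock: 7.05
eef_pos: [482.0, 169.4, 122.2]
tcp_rot: [-3.142, 0.0, 1.43]
contact_force: [0.7, -4.6, 0.8]
opening: 0.624
grasp_force: 42.5
```

```bash
python3 - <<'E'
from h import *
im=r.grab_frame("side")[:,:,::-1].copy()
s=r.sense();e=s["eef_pos"];print(e,s["contact_force"],s["clock"],s["tcp_rot"])
cv2.polylines(im,[np.int32(cyl("side",e[0],e[1],54))],True,(255,0,255),1)
cv2.imwrite("pics/h3.png",cv2.resize(im[160:450,110:400],(590,590)))
E
```

```text
[481.95196035 169.33623671 122.23456853] [ 0.94236656 -4.59265688  1.23568322] 7.1 [-3.14149587e+00  1.31705530e-04  1.42997328e+00]
```

View pics/h3.png

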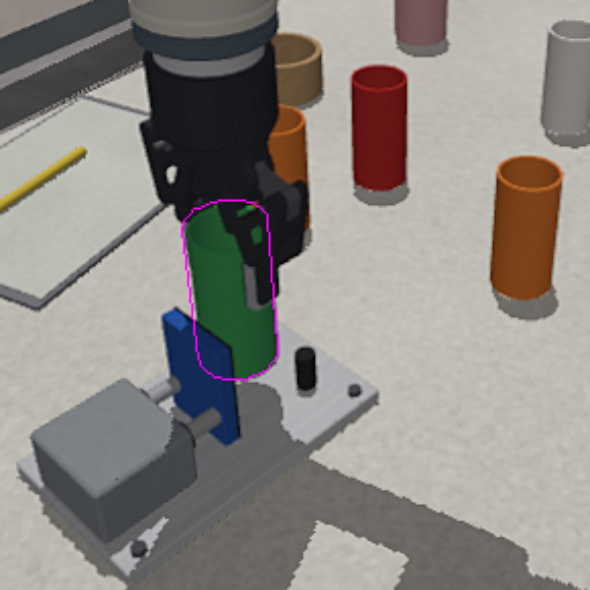

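The jaw is pressed back with the tumbler against it, and the posts are clear. Next I'll lower it.

Call:
carry_out:
  targets:
    - {"dp":[0,0,7],"yaw":0}
    - {"dp":[0,0,15],"yaw":0}
    - {"dp":[0,0,23],"yaw":0}
    - {"dp":[0,0,31],"yaw":0}
    - {"dp":[0,0,37],"yaw":0}
    - {"dp":[0,0,40.5],"yaw":0}
    - {"dp":[0,0,40.5],"yaw":0}
    - {"dp":[0,0,40.5],"yaw":0}

```text
clock: 8.1
eef_pos: [481.8, 169.4, 81.6]
tcp_rot: [-3.141, 0.0, 1.43]
contact_force: [0.0, -3.9, -3.1]
opening: 0.623
grasp_force: 42.4
```

Call:
carry_out:
  targets:
    - {"dp":[0,0,0.5],"yaw":0}
    - {"dp":[0,0,0.8],"yaw":0}
    - {"dp":[0,0,0.8],"yaw":0}
    - {"dp":[0,0,0.8],"yaw":0}

```text
clock: 8.6
eef_pos: [482.1, 169.6, 81.1]
tcp_rot: [3.141, -0.0, 1.43]
contact_force: [-1.3, -3.4, 1.0]
opening: 0.628
grasp_force: 42.7
```

Call:
carry_out:
  targets:
    - {"dp":[-2,0,0],"yaw":0}
    - {"dp":[-5,0,0],"yaw":0}
    - {"dp":[-8,0,0],"yaw":0}
    - {"dp":[-10,0,0],"yaw":0}
    - {"dp":[-12,0,0],"yaw":0}
    - {"dp":[-12,0,0],"yaw":0}
    - {"dp":[-12,0,0],"yaw":0}

```text
clock: 9.48
eef_pos: [480.4, 157.7, 81.0]
tcp_rot: [3.141, -0.0, 1.43]
contact_force: [-0.9, -3.2, 1.3]
opening: 0.624
grasp_force: 42.6
```

Call:
carry_out:
  targets:
    - {"dp":[0,0,0],"yaw":0}
    - {"dp":[0,0,0],"yaw":0}
    - {"dp":[0,0,0],"yaw":0}
    - {"dp":[0,0,0],"yaw":0}
    - {"dp":[0,0,0],"yaw":0}
    - {"dp":[0,0,0],"yaw":0}
    - {"dp":[0,0,0],"yaw":0}
    - {"dp":[0,0,0],"yaw":0}
  fingers: 1

```text
clock: 10.48
eef_pos: [480.3, 157.6, 81.0]
tcp_rot: [-3.142, 0.0, 1.43]
contact_force: [-0.0, -1.0, -0.1]
opening: 1.0
grasp_force: 0.0
```

Call:
carry_out:
  targets:
    - {"dp":[0,0,-8],"yaw":0}
    - {"dp":[0,0,-20],"yaw":0}
    - {"dp":[0,0,-40],"yaw":0}
    - {"dp":[0,0,-65],"yaw":0}
    - {"dp":[0,0,-95],"yaw":0}
    - {"dp":[0,0,-130],"yaw":0}
    - {"dp":[0,0,-160],"yaw":0}
    - {"dp":[0,0,-160],"yaw":0}

```text
clock: 11.48
eef_pos: [481.8, 158.1, 244.2]
tcp_rot: [3.137, -0.002, 1.43]
contact_force: [-0.8, 0.2, -0.0]
opening: 0.999
grasp_force: 0.0
```

```bash
python3 - <<'E'
from h import *
im=r.grab_frame("side")[:,:,::-1].copy()
s=r.sense();e=s["eef_pos"];print(e,s["contact_force"],s["clock"],s["opening"])
cv2.polylines(im,[np.int32(cyl("side",480.3,155.5,12))],True,(255,0,255),1)
cv2.imwrite("pics/h4.png",cv2.resize(im[160:450,110:400],(590,590)))
E
```

```text
[480.87747015 157.79806072 242.46898147] [-0.30462657 -0.24372244 -0.55616389] 11.525 0.9960251097141118
```

View pics/h4.png

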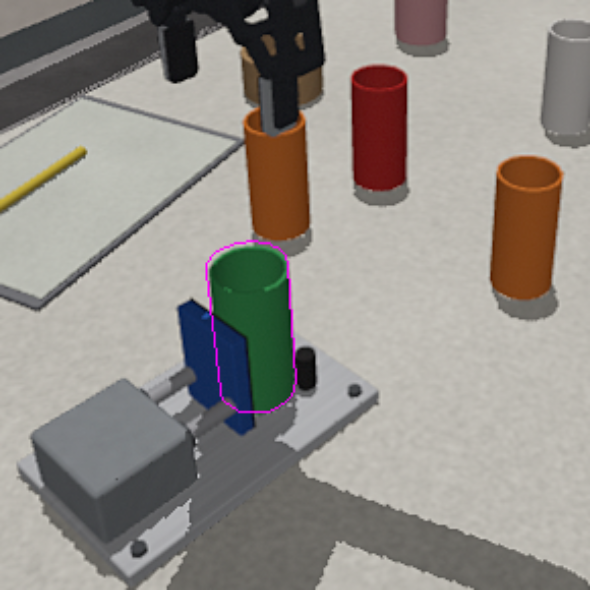

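Green stands upright between jaw and posts, within about 1 px of the seated outline at crop (250,330). I'll move the arm aside to confirm from the top view.

Call:
carry_out:
  targets:
    - {"dp":[-40,0,0],"yaw":0}
    - {"dp":[-90,0,0],"yaw":0}
    - {"dp":[-140,0,0],"yaw":0}
    - {"dp":[-190,0,0],"yaw":0}
    - {"dp":[-230,0,0],"yaw":0}
    - {"dp":[-250,0,0],"yaw":0}
    - {"dp":[-250,0,0],"yaw":0}
    - {"dp":[-250,0,0],"yaw":0}

```text
clock: 12.52
eef_pos: [445.0, -89.3, 240.4]
tcp_rot: [-3.141, -0.0, 1.43]
contact_force: [0.4, -0.6, -0.3]
opening: 0.996
grasp_force: 0.0
```

```bash
python3 - <<'E'
from h import *
from scipy.optimize import minimize
print("jaw corner expected",proj("side",[480.3+30*.99+27*.141,155.5-30*.141+27*.99,97]),proj("side",[480.3-30*.99+27*.141,155.5+30*.141+27*.99,97]))
im=r.grab_frame("top")[:,:,::-1].copy()
h=cv2.cvtColor(im,cv2.COLOR_BGR2HSV);m=cv2.inRange(h,(45,90,8),(85,255,255));k,l,s,_=cv2.connectedComponentsWithStats(m);i=1+np.argmax(s[1:,4]);G=(l==i).astype(np.uint8);print(s[i])
x0=np.array([480.,155])
q=minimize(lambda p:np.abs(mask(cyl("top",*p,12))-G).sum()/G.sum(),x0,method="Nelder-Mead",options=dict(initial_simplex=[x0,x0+[6,0],x0+[0,6]]));d=q.x-[480.3,155.5];print(q.x,q.fun,"seat xy",d@[.99,-.141],d@[.141,.99])
cv2.imwrite("pics/t5.png",cv2.convertScaleAbs(cv2.resize(im[235:335,85:245],(800,500),interpolation=cv2.INTER_CUBIC),alpha=2))
E
```

```text
jaw corner expected [[203.64087619 304.38024037]] [[231.57971406 324.18650736]]
[ 157  256   50   44 1550]
[479.25758329 155.9273873 ] 0.08354838709677419 seat xy -1.0922541548889242 0.27613266575038276
```

View pics/t5.png

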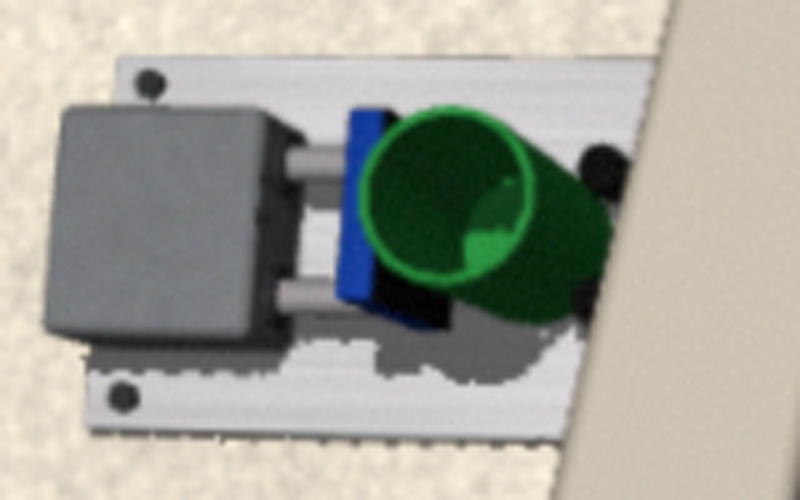

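Ten views are used, so the last check is numeric. The arm hides part of the posts, so I'll clear it fully, then compare tumbler and posts in the same camera for contact with both.

Call:
carry_out:
  targets:
    - {"dp":[-50,0,0],"yaw":0}
    - {"dp":[-100,0,0],"yaw":0}
    - {"dp":[-150,0,0],"yaw":0}
    - {"dp":[-180,0,0],"yaw":0}
    - {"dp":[-180,0,0],"yaw":0}
    - {"dp":[-180,0,0],"yaw":0}

```text
clock: 13.32
eef_pos: [420.2, -267.0, 240.7]
tcp_rot: [-3.141, -0.001, 1.431]
contact_force: [-0.3, 0.4, -0.0]
opening: 1.001
grasp_force: 0.0
```

```bash
python3 - <<'E'
from h import *
from scipy.optimize import minimize
I={n:r.grab_frame(n)[:,:,::-1].copy() for n in C}
Y=np.array([.141,.990]);X=np.array([.990,-.141]);c0=np.array([480.3,155.5])
def fit(n,zb,rad,h,G,x0):
    x0=np.array(x0,float);return minimize(lambda p:np.abs(mask(cyl(n,*p,zb,rad,h),8)-G).sum()/G.sum(),x0,method="Nelder-Mead",options=dict(initial_simplex=[x0,x0+[4,0],x0+[0,4]]))
for n in C:
    h=cv2.cvtColor(I[n],cv2.COLOR_BGR2HSV);m=cv2.inRange(h,(45,90,8),(85,255,255));k,l,s,_=cv2.connectedComponentsWithStats(m);i=1+np.argmax(s[1:,4])
    # jaw hides part in the side view: compare only the part not blue there
    q=fit(n,12,27,110,(l==i)*1.,c0) if n=="top" else None
    if q is not None: print(n,s[i],"tumbler",q.x,q.fun,"seat",(q.x-c0)@X,(q.x-c0)@Y)
g=cv2.cvtColor(cv2.imread("pics/top0.png"),cv2.COLOR_BGR2GRAY)
print(g[262:302,198:216:2].tolist()[::4])
for sx in(22,-22):
    w=c0+sx*X-27*Y;c=proj("top",[*w,30])[0];b=np.zeros_like(g);cv2.circle(b,tuple(int(v) for v in np.round(c)),10,1,-1)
    G=((g<22)&(b>0));k,l,s,_=cv2.connectedComponentsWithStats(G.astype(np.uint8));i=1+np.argmax(s[1:,4]);G=(l==i)*1.
    q=fit("top",12,8,30,G,w);print("post",sx,s[i],q.x,q.fun,"seat",(q.x-c0)@X,(q.x-c0)@Y)
# rim-centre tilt check in top: now vs expected
E
```

```text
top [ 157  256   50   44 1558] tumbler [479.13999836 155.69649369] 0.0738025513478819 seat -1.1761072288154995 0.030968517780311976
[[84, 82, 84, 82, 84, 84, 83, 84, 84], [82, 73, 8, 7, 6, 7, 49, 81, 81], [74, 73, 8, 7, 5, 3, 4, 13, 77], [83, 82, 47, 27, 10, 3, 11, 59, 82], [84, 83, 84, 58, 55, 63, 84, 85, 83], [83, 84, 84, 83, 83, 84, 84, 84, 84], [84, 84, 84, 83, 85, 85, 85, 85, 84], [85, 82, 63, 50, 71, 84, 84, 85, 86], [73, 13, 5, 4, 6, 2, 20, 80, 83], [84, 33, 5, 4, 5, 1, 3, 71, 85]]
post 22 [201 264  12  12  95] [497.39058026 125.0051325 ] 0.2893092105263158 seat 21.219450779852885 -27.780147009026535
post -22 [200 291  12  11  95] [453.7642588  131.01047864] 0.2733552631578947 seat -22.817361273390816 -27.986165658485405
```

```bash
python3 -c "
from rig import r
print(r.sign_off())"
```

```text
the job is handed in; nothing more can be done
None
```

The green tumbler stands upright in the nest, held by the jaw against the two posts (post contact measured to within about 0.7 mm), the white tumbler was not approached, and the job was handed in at about 13.5 s with the arm clear.

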